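# Plug a sensor module into a hand-cranked tester and cycle it two turns

### The arm

A 7-joint arm with a two-finger parallel gripper is mounted at the origin on a cart in front of the work surface, level with it; the furniture and walls round the work are solid. World frame = base frame: x ahead of the robot, y to its left, z up, the work surface at z = 0. Lengths are in m, angles in rad, forces in N, time in s.
With the tool pointing down it reaches from about 0.425 to 0.925 m from the base axis. Payload 6.8 kg.
Tool frame: the origin (TCP) lies between the finger pads; the fingertips stand 11 mm ahead of it and the grasp point (between the pads) lies 8 mm behind it; z points along the fingers, y is the line along which they close (so a half turn about z gives the same grasp; the last joint's range is limited). The gripper opens to 85 mm and grips with 20 to 120 N. Pads are 22 mm wide; open, the fingers measure 114 mm over their backs; the gripper's body (76 mm by 85 mm) begins 54 mm behind the grasp point. The pads swing forward as they close: fully open they stand 13 mm farther back than shut.
Start: joints at [-1.434, 0.477, 0.022, 1.555, -0.011, 1.109, -0.083], TCP at [0.164, 0.655, 0.242] pointing down, gripper open.
Joint ranges: [-2.96, 2.96], [-0.34, 2.1], [-1.41, 1.46], [0.24, 2.44], [-1.37, 4.51], [0.17, 1.92], [-2.96, 2.96]. Speed limits (rad/s): [2.39, 2.39, 3.14, 3.14, 3.14, 3.14, 3.14].

### API

Orientations are given as a rotation vector (axis times angle).
In Python, from bench import r gives the robot as it stands.
- The arm moves only by the tool send_rows, never from a script. Its argument "deltas" is a list of rows, each an object of numbers: "dx", "dy", "dz": the shift along the world's x, y, z in mm; "rx", "ry", "rz": the turn, a rotation vector about the world's x, y, z in degrees. A call has 1 to 5 rows; each row is the pose to reach, as a shift and turn from the pose commanded when the call began; what a row does not reach only later rows make up. A row lasts 1/12 s, in which the tool goes at most 41.7 mm and 7.16 degrees, less where a joint would pass 70% of its speed; a pose out of reach is approached as far as the arm can. A call with a gripper value outside its range is refused whole. "jaw" is the finger opening in mm, from 0 to 85.4, set as the call begins (left out, the last holds). The fingers move at their own pace and stop on an object; "newtons" is the grip in N (left out, the last holds). Time passes only in rows, so rows that repeat a pose let the fingers close. It gives the time, the measured TCP pose, the force, the opening and the grip force at its end, in the units of the state.
- r.get_obs(): the state, without advancing time (a new reading comes with each control period).
- r.grab_frame(name): name is "scene" or "top" or "wrist"; returns a dict with "frame" (480x640x3 uint8, blue, green, red), "z_map" (480x640 float32, m along the optical axis (not along the pixel's ray), 0 where there is no reading), "vertical_fov" (degrees; the focal length in pixels is half the picture's height over the tangent of half this angle, whatever the lens; pixels are square), "cx", "cy" (the principal point, pixels), "xyz" and "orientation" of the camera in the world. Camera axes: x right, y down, z forward; pixel columns grow to the right and rows downward; lengths in m; the calibration is good to about 2 mm. A picture is of the moment at which its call begins.
- r.hand_in(): hands the job in; it is judged then, once.
The state is a dict: "clock": time; "joints": joint angles; "qvel": joint speeds; "tau": joint torques, N m; "tcp_pos": TCP position; "orientation": TCP orientation; "contact_force": force on the tool from outside, world axes, zero at the start; "moment": the same for the moment, N m; "grip_width": finger opening in m; "gripper_force": force on a finger pad.
Only numpy, scipy, OpenCV 4.12 (cv2) and the standard library are available. Lean on these libraries where they do the work, as an engineer would, in place of code of your own. Each camera call takes 0.05 s, during which the arm holds its last target. There are 200 camera calls.

### The job

Cycle-test the orange sensor module: lift it out of its grey cradle, stand it upright on the square rubber pad and let go, take it again by its two narrow end faces, and plug it fully home into the tester's rectangular socket, between the two steel guards. Then take the black knob and crank the tester clockwise seen from above, two full turns, through the stiff spot in every turn, and leave it with its arm on the slack side, back at the white mark that lies straight away from the socket. Crank evenly: do not let the crank run away (never faster than one turn a second) or kick back, do not crank before the module is plugged in, do not tip the module over, and leave the tools and parts lying round the tester alone.

Things in the scene. Friction and masses are not known exactly. Their poses are not given: they have to be found in the camera images.
- module: Loose orange sensor module, 56 (its x) x 40 (its y) x 55 mm, on a black plug foot 40 (x) x 26 (y) x 14 mm: 69 mm tall, about 0.16 kg. Origin: centre of the foot's underside, z up. Narrow end faces look to its +x and -x (56 mm apart), broad faces to +y and -y (40 mm apart). Same turned half round. Stands on its foot by itself.
- cradle: Grey storage cradle, fixed; origin at the centre of its underside, axes those of the module at the start. The foot stands on its floor (86 x 54 mm, 8 mm thick). Two walls, 36 mm wide and 74 mm high above the bench, stand 2.5 mm beyond the module's narrow end faces, so in the cradle only the broad faces (+y, -y) can be gripped.
- pad: Dark square rubber pad, fixed on the bench, 100 x 100 x 4 mm, origin at the centre of its underside; the place to put the module down.
- tester: Hand-cranked tester: grey plate 130 (x) x 310 (y) x 32 mm bolted to the bench, origin at the centre of its underside, z up. Socket at y = -85 mm, crank at y = +75 mm, between them a low steel ram (up to 63 mm above the bench) that the crank pushes toward the socket. All the tester's points have its axes. Wall cabinets hang behind it: fronts at x = 0.63 m, undersides 0.54 m up.
- socket (a point): Centre of the socket's mouth, on the plate's top (32 mm above the bench). Hole 43 (x) x 29 (y) mm, 18 mm deep, edges chamfered 2 mm. Home, the orange body rests on the plate, foot 14 mm down. Steel guards, 51 mm high, +-24 mm long in x, stand 22.5 mm off in +y and -y, so it goes in only held by its narrow end faces, which look to the tester's +x and -x, either way round.
- crank_axis (a point): Point on the vertical crank axis, at the plate's top (32 mm above the bench), 160 mm from the socket in the tester's +y.
- knob_grip (a point): Middle of the black crank knob, 108 mm above the bench: an upright cylinder, 25 mm diameter, 82 to 128 mm above the bench, which spins freely on its pin, so the hand need not turn. It circles at 55 mm radius about the crank axis; the blue arm under it has its top 80 mm above the bench. This point's axes turn with the crank.
- crank (a joint): Crank angle, rad, counted over all turns, growing clockwise from above. At 0, 6.28, .. the knob lies in the tester's +y from the axis, over the middle white mark; a quarter turn on in +x. Starts slack within +-0.7 (friction 2 N at the knob). A spring then resists, up to 11 N at the knob near 3/8 turn; past 1/2 turn it drives the crank on, with 5 N, till slack near the full turn. Target 12.57.
- flashlight: Bystander: black flashlight 158 mm long, lying at the left; origin under its centre.
- hex_nut: Bystander: steel hex nut 30 mm wide, 16 mm high, lying behind the tester; origin under its centre.
- wood_chisel: Bystander: chisel with yellow handle, 219 mm long, lying behind the tester; origin under its centre.
- square_level: Bystander: orange spirit level 220 mm long, 41 mm high, lying at the back; origin under its centre.

How it is judged:
By the outcome, as a careful person would: the job done as asked, in the order asked, and still so for the second after the job is handed in, with the robot touching nothing.
It also fails if it takes over 72 s, if anything falls off the work surface, if the arm or the gripper's body presses on something with over 40 N, if the wrist force passes 120 N, or if a joint passes its speed limit or range.

## Working session

There is one attempt and no reset: what is moved stays moved. The work goes in short steps, Python scripts to look and compute and a tool call to move; the robot and the scene stay as the last step left them, time stands still between calls to the robot, and variables do not carry over. Pictures are saved under pics/ and viewed, at most 10 in all, crops included, and the job is handed in when it is done.

Besides the shell and the picture viewer there is one more tool, called after ">>>" as name(argument=value, ...), one argument or row to a line, values as JSON. send_rows: Moves the arm, as the interface text tells. Its arguments: {"type":"object","properties":{"deltas":{"type":"array","items":{"type":"object","properties":{"dx":{"type":"number"},"dy":{"type":"number"},"dz":{"type":"number"},"rx":{"type":"number"},"ry":{"type":"number"},"rz":{"type":"number"}}}},"jaw":{"type":"number"},"newtons":{"type":"number"}},"required":["deltas"]}

```bash
mkdir -p pics; ls
cat > h.py <<'E'
import numpy as np, cv2
from scipy.spatial.transform import Rotation as R
from bench import r
def rot(o):
    o=np.array(o,float)
    return o if o.shape==(3,3) else (R.from_rotvec(o).as_matrix() if o.size==3 else R.from_quat(o).as_matrix())
def cloud(f):
    h,w=f["z_map"].shape; fl=h/2/np.tan(np.radians(f["vertical_fov"])/2)
    v,u=np.mgrid[:h,:w]; z=f["z_map"]
    p=np.stack([(u-f["cx"])/fl*z,(v-f["cy"])/fl*z,z],-1)
    P=p@rot(f["orientation"]).T+np.array(f["xyz"]); P[z==0]=np.nan
    return P
E
python3 - <<'E'
from h import *
print(r.get_obs())
for n in ("top","scene"):
    f=r.grab_frame(n); cv2.imwrite(f"pics/{n}0.png",f["frame"]); np.savez(f"{n}0.npz",**f)
    print(n,f["xyz"],f["orientation"],f["vertical_fov"],f["cx"],f["cy"])
E
```

```text
pics
{'clock': 0.0, 'joints': array([-1.43406042,  0.47784864,  0.02235973,  1.55647335, -0.0115407 ,
        1.10929973, -0.08308761]), 'qvel': array([-2.20125877e-04,  1.31296874e-03,  5.59698841e-04, -5.04839338e-04,
       -8.95778176e-05,  1.10291339e-04, -9.10716166e-04]), 'tau': array([-1.74285557e-03, -5.96445715e+01,  1.60686426e+00, -2.81200433e+01,
        1.24821888e-02,  9.30712296e-03, -1.99038124e-05]), 'tcp_pos': array([0.16349107, 0.65429638, 0.24128429]), 'orientation': array([-3.83616469e-01, -3.11796452e+00,  2.98041715e-03]), 'contact_force': array([-0.49961829, -0.85116899, -0.05288439]), 'moment': array([ 0.00409352,  0.00668325, -0.00982386]), 'gripper_force': 0.0, 'grip_width': 0.08537509893452462}
top [0.34794109 0.01173701 1.3073018 ] [-2.1589355   2.11701216 -0.20133788] 50.63806753219214 322.7873286298371 237.93552472500608
scene [-0.35988324 -0.64975101  0.66062209] [-1.84309637  0.96969992 -0.57310272] 42.53242613670408 327.7688529718367 248.75482829472108
```

View pics/top0.png

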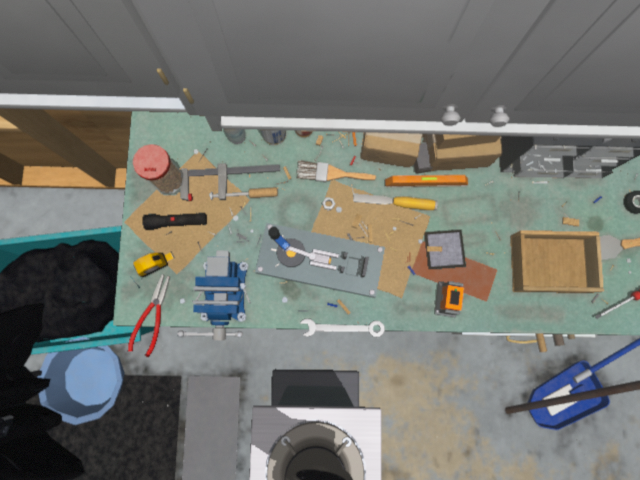

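View pics/scene0.png

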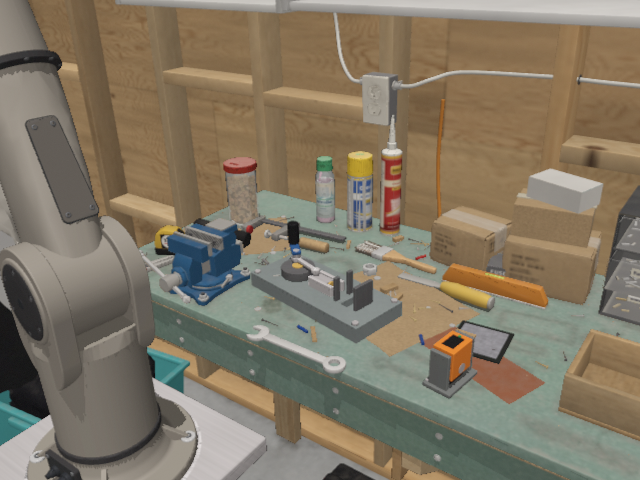

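Top view: the crank knob is at (275,232), its axis at ~(291,253), the socket at ~(352,264), the pad at (445,249), and the cradle with the module at (453,297). The scene view agrees: the module stands in the cradle at (450,355), and its walls are at the module's ends.

Run:
```python
from h import *
f=dict(np.load("top0.npz")); P=cloud(f); hsv=cv2.cvtColor(f["frame"],cv2.COLOR_BGR2HSV)
v,u=np.mgrid[:480,:640]
def box(a,b,c,d): return (u>=a)&(u<=b)&(v>=c)&(v<=d)
def rep(n,m):
    p=P[m]; rc=cv2.minAreaRect((p[:,:2]*1000).astype(np.float32)); print(n,m.sum(),"z",np.median(p[:,2]).round(4),"c",np.round(rc[0],1),"sz",np.round(rc[1],1),"ang",round(rc[2],2),"mean",p[:,:2].mean(0).round(4))
Z=P[...,2]
print("bench z",np.nanmedian(Z[box(290,330,190,220)]))
pl=box(240,400,210,310)&(abs(Z-.032)<.006)
n,l,s,_=cv2.connectedComponentsWithStats(pl.astype(np.uint8)); k=1+s[1:,4].argmax(); rep("plate",l==k)
kb=box(260,290,220,245)&(Z>.118); rep("knob",kb)
o=box(430,475,275,320)&(Z>.064)&(Z<.09)
rep("cradle+mod top",o); rep("mod",o&(hsv[...,1]>150)&(Z>.07)); 
g=box(430,475,275,320)&(Z>.062)&(hsv[...,1]<80);rep("grey",g)
rep("pad",box(415,475,225,275)&(abs(Z-.004)<.006)&(hsv[...,1]<60))
gd=box(325,380,240,290)&(Z>.065);rep("guards",gd)
n,l,s,_=cv2.connectedComponentsWithStats(gd.astype(np.uint8))
for i in range(1,n):
    if s[i,4]>8: rep("guard",l==i)
big=cv2.resize(f["frame"][200:330,240:500],None,fx=3,fy=3,interpolation=cv2.INTER_CUBIC); cv2.imwrite("pics/c1.png",big)
print(np.round(Z[280:316:4,436:472:3]*1000))
```

```text
bench z -1.2717232513281829e-05
plate 4590 z 0.0316 c [516.8   0.9] sz [310.4 131. ] ang 79.54 mean [ 0.5129 -0.0067]
knob 90 z 0.1272 c [568.3 113.7] sz [23.3 23.1] ang 29.43 mean [0.568  0.1135]
cradle+mod top 514 z 0.0754 c [ 424.6 -325.8] sz [41.6 77.2] ang 82.77 mean [ 0.424  -0.3244]
mod 273 z 0.0759 c [ 424.2 -325.7] sz [41.6 55.6] ang 82.77 mean [ 0.4237 -0.3245]
grey 186 z 0.0744 c [ 424.6 -325.8] sz [35.7 77.1] ang 81.84 mean [ 0.4246 -0.326 ]
pad 1752 z 0.0027 c [ 551.3 -327. ] sz [133.1 164. ] ang 1.05 mean [ 0.562  -0.3359]
guards 113 z 0.0817 c [500.5 -82.4] sz [61. 47.] ang 79.93 mean [ 0.4989 -0.091 ]
guard 19 z 0.082 c [523.1 -59.4] sz [ 7.7 10.3] ang 80.68 mean [ 0.5225 -0.0593]
guard 76 z 0.0815 c [ 495.9 -108.3] sz [ 8.1 47. ] ang 80.37 mean [ 0.4957 -0.1079]
guard 18 z 0.0817 c [488.2 -52.1] sz [10.8  7. ] ang 0.16 mean [ 0.4877 -0.0527]
[[ 4. -1.  2.  1. -0.  1. -3. -1. -0.  2. -1.  2.]
 [-1. 12. 17. 42. 62. 70. 75. 73. 77.  2.  6. -2.]
 [-3. 11. 27. 57. 79. 76. 77. 73. 72. 75.  1. -3.]
 [ 2. 10. 31. 66. 77. 76. 79. 77. 75.  1. -1. -3.]
 [ 6.  9. 40. 64. 80. 79. 77. 77. 78.  3. -4. -0.]
 [ 1.  8. 43. 73. 74. 81. 79. 74. 77. -3.  3. -1.]
 [ 5.  7. 46. 74. 75. 75. 74. 79. 75. -0. -0. -2.]
 [ 6.  7. 31. 50. 58. 73. 79. 77. 79. -1. -3.  1.]
 [ 9. 17. 38. 59. 68. 74. 74. 69.  2. -2.  1. -2.]]
```

View pics/c1.png

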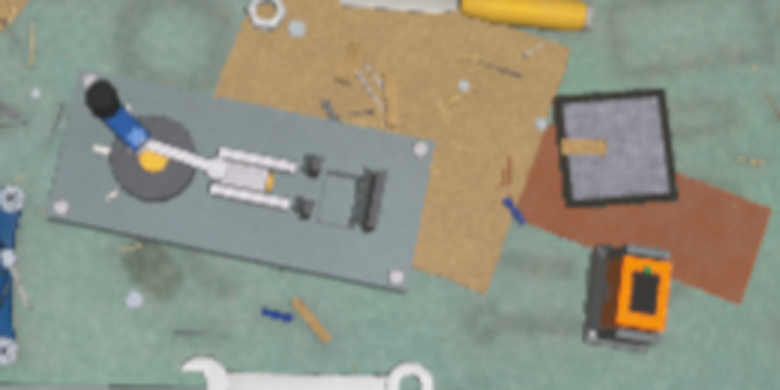

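The crop shows the pad corners at crop (555,97), (664,90), (677,197) and (569,207), and the knob over the plate's left end. The guards and socket are at crop (340,197). The cradle walls are at the module's bench-front and bench-back ends.

```bash
cat >> h.py <<'E'
def yaw():  # tool y direction in world, deg
    M=rot(r.get_obs()["orientation"]); return np.degrees(np.arctan2(M[1,1],M[0,1]))
E
python3 - <<'E'
from h import *
f=dict(np.load("top0.npz")); P=cloud(f); Z=P[...,2]
print("yaw",yaw())
fl=240/np.tan(np.radians(f["vertical_fov"])/2); M=rot(f["orientation"])
q=[]
for a,b in [(555,97),(664,90),(677,197),(569,207)]:
    u,v=240+(a+.5)/3-.5,200+(b+.5)/3-.5; d=M@np.array([(u-f["cx"])/fl,(v-f["cy"])/fl,1]); q.append((f["xyz"]+d*(.004-f["xyz"][2])/d[2])[:2])
q=np.array(q); print("pad",q.mean(0),np.degrees(np.arctan2(*(q[0]-q[1])[::-1])),q.round(3))
for n,(a,b,c,d) in dict(can=(135,185,145,195),vise=(193,250,250,325),torch=(140,210,208,232)).items():
    p=P[c:d,a:b].reshape(-1,3); p=p[p[:,2]>.03]; print(n,np.nanpercentile(p[:,2],98),np.nanmin(p,0),np.nanmax(p,0))
E
```

```text
yaw 75.97522682987915
pad [ 0.55333089 -0.32571665] 94.93464731501658 [[ 0.597 -0.273]
 [ 0.605 -0.369]
 [ 0.511 -0.377]
 [ 0.5   -0.284]]
can 0.17170165979247917 [0.67855911 0.35967683 0.03013548] [0.76068826 0.43844855 0.17469276]
vise 0.12953954543293308 [0.34891682 0.17548399 0.03001415] [0.52941866 0.30752876 0.13296323]
torch 0.04491643449105592 [0.58684816 0.29763883 0.03003373] [0.63165671 0.45630755 0.04724965]
```

>>> send_rows(
  deltas=[
    {"dx": 26, "dy": -31, "dz": 4, "rz": -7},
    {"dx": 52, "dy": -62, "dz": 8, "rz": -14},
    {"dx": 78, "dy": -93, "dz": 12, "rz": -21},
    {"dx": 104, "dy": -124, "dz": 16, "rz": -28},
    {"dx": 130, "dy": -155, "dz": 20, "rz": -35},
  ],
  jaw=85,
  newtons=50,
)

```text
$.deltas[0]: bad value
```

>>> send_rows(
  deltas=[
    {"dx": 26, "dy": -31, "rz": -7},
    {"dx": 52, "dy": -62, "rz": -14},
    {"dx": 78, "dy": -93, "rz": -21},
    {"dx": 100, "dy": -126, "rz": -28},
    {"dx": 115, "dy": -162, "rz": -35},
  ],
)

```text
$.deltas[0]: bad value
```

>>> send_rows(
  deltas=[
    {"dx": 16, "dy": -37, "rz": -7},
    {"dx": 30, "dy": -75, "rz": -14},
    {"dx": 40, "dy": -113, "rz": -21},
    {"dx": 48, "dy": -151, "rz": -28},
    {"dx": 52, "dy": -190, "rz": -35},
  ],
)

```text
$.deltas[0]: bad value
```

>>> send_rows(
  deltas=[
    {"dx": 26, "dy": -31, "dz": 4, "rx": 0, "ry": 0, "rz": -7},
    {"dx": 52, "dy": -62, "dz": 8, "rx": 0, "ry": 0, "rz": -14},
    {"dx": 78, "dy": -93, "dz": 12, "rx": 0, "ry": 0, "rz": -21},
    {"dx": 104, "dy": -124, "dz": 16, "rx": 0, "ry": 0, "rz": -28},
    {"dx": 130, "dy": -155, "dz": 20, "rx": 0, "ry": 0, "rz": -35},
  ],
  jaw=85,
  newtons=50,
)

```text
clock: 0.52
tcp_pos: [0.2944, 0.498, 0.2621]
orientation: [-1.312, -2.854, 0.001]
contact_force: [0.5, 1.0, 0.4]
grip_width: 0.0849
gripper_force: 0.0
```

>>> send_rows(
  deltas=[
    {"dx": 26, "dy": -31, "dz": 0, "rx": 0, "ry": 0, "rz": -7},
    {"dx": 52, "dy": -62, "dz": 0, "rx": 0, "ry": 0, "rz": -14},
    {"dx": 78, "dy": -93, "dz": 0, "rx": 0, "ry": 0, "rz": -21},
    {"dx": 100, "dy": -126, "dz": 0, "rx": 0, "ry": 0, "rz": -28},
    {"dx": 115, "dy": -162, "dz": 0, "rx": 0, "ry": 0, "rz": -35},
  ],
)

```text
clock: 0.93
tcp_pos: [0.4102, 0.3362, 0.2622]
orientation: [2.11, 2.326, 0.001]
contact_force: [1.2, -1.1, 0.5]
grip_width: 0.085
gripper_force: 0.0
```

>>> send_rows(
  deltas=[
    {"dx": 16, "dy": -37, "dz": 0, "rx": 0, "ry": 0, "rz": -7},
    {"dx": 30, "dy": -75, "dz": 0, "rx": 0, "ry": 0, "rz": -14},
    {"dx": 40, "dy": -113, "dz": 0, "rx": 0, "ry": 0, "rz": -21},
    {"dx": 48, "dy": -151, "dz": 0, "rx": 0, "ry": 0, "rz": -28},
    {"dx": 52, "dy": -190, "dz": 0, "rx": 0, "ry": 0, "rz": -35},
  ],
)

```text
clock: 1.35
tcp_pos: [0.461, 0.146, 0.2622]
orientation: [2.712, 1.585, 0.0]
contact_force: [1.0, 0.4, 0.3]
grip_width: 0.0852
gripper_force: 0.0
```

>>> send_rows(
  deltas=[
    {"dx": 0, "dy": -40, "dz": 0, "rx": 0, "ry": 0, "rz": -7},
    {"dx": 0, "dy": -80, "dz": 0, "rx": 0, "ry": 0, "rz": -14},
    {"dx": -2, "dy": -120, "dz": 0, "rx": 0, "ry": 0, "rz": -21},
    {"dx": -8, "dy": -160, "dz": 0, "rx": 0, "ry": 0, "rz": -28},
    {"dx": -16, "dy": -200, "dz": 0, "rx": 0, "ry": 0, "rz": -35},
  ],
)

```text
clock: 1.77
tcp_pos: [0.4441, -0.054, 0.2623]
orientation: [-3.063, -0.697, -0.0]
contact_force: [1.5, -0.8, 0.0]
grip_width: 0.085
gripper_force: 0.0
```

>>> send_rows(
  deltas=[
    {"dx": -3, "dy": -40, "dz": 0, "rx": 0, "ry": 0, "rz": -7},
    {"dx": -6, "dy": -80, "dz": 0, "rx": 0, "ry": 0, "rz": -14},
    {"dx": -9, "dy": -120, "dz": 0, "rx": 0, "ry": 0, "rz": -21},
    {"dx": -12, "dy": -160, "dz": 0, "rx": 0, "ry": 0, "rz": -28},
    {"dx": -15, "dy": -200, "dz": 0, "rx": 0, "ry": 0, "rz": -33},
  ],
)

```text
clock: 2.18
tcp_pos: [0.429, -0.2536, 0.2624]
orientation: [-3.134, 0.201, -0.001]
contact_force: [0.8, 0.4, 0.3]
grip_width: 0.0851
gripper_force: 0.0
```

>>> send_rows(
  deltas=[
    {"dx": -3, "dy": -36, "dz": -10, "rx": 0, "ry": 0, "rz": 0},
    {"dx": -5, "dy": -72, "dz": -20, "rx": 0, "ry": 0, "rz": 0},
    {"dx": -5, "dy": -72, "dz": -50, "rx": 0, "ry": 0, "rz": 0},
    {"dx": -5, "dy": -72, "dz": -60, "rx": 0, "ry": 0, "rz": 0},
    {"dx": -5, "dy": -72, "dz": -60, "rx": 0, "ry": 0, "rz": 0},
  ],
)

```text
clock: 2.6
tcp_pos: [0.4228, -0.3229, 0.1997]
orientation: [-3.133, 0.194, 0.009]
contact_force: [-0.2, 0.3, 0.4]
grip_width: 0.0848
gripper_force: 0.0
```

Run:
```python
from h import *
print(yaw(),r.get_obs()["tcp_pos"])
f=r.grab_frame("wrist"); cv2.imwrite("pics/w1.png",f["frame"]); P=cloud(f); Z=P[...,2]; hsv=cv2.cvtColor(f["frame"],cv2.COLOR_BGR2HSV)
m=(abs(P[...,0]-.4246)<.07)&(abs(P[...,1]+.3258)<.07)
def rep(n,m):
    if m.sum()<10: print(n,m.sum());return
    p=P[m]; rc=cv2.minAreaRect((p[:,:2]*1000).astype(np.float32)); print(n,m.sum(),"z",np.median(p[:,2]).round(4),"c",np.round(rc[0],1),"sz",np.round(rc[1],1),"ang",round(rc[2],2))
rep("mod+wall",m&(Z>.068)&(Z<.085)); rep("orange",m&(Z>.072)&(Z<.085)&(hsv[...,1]>150)); rep("orange all",m&(Z>.03)&(Z<.085)&(hsv[...,1]>150)&(hsv[...,0]<20))
```

```text
-97.08138853345041 [ 0.42281067 -0.32287358  0.19970366]
mod+wall 4874 z 0.0774 c [ 423.3 -328.9] sz [40.  76.8] ang 81.96
orange 2590 z 0.0774 c [ 424.6 -328.9] sz [39.5 58.8] ang 82.06
orange all 2727 z 0.0773 c [ 423.  -328.6] sz [39.5 61.9] ang 82.06
```

View pics/w1.png

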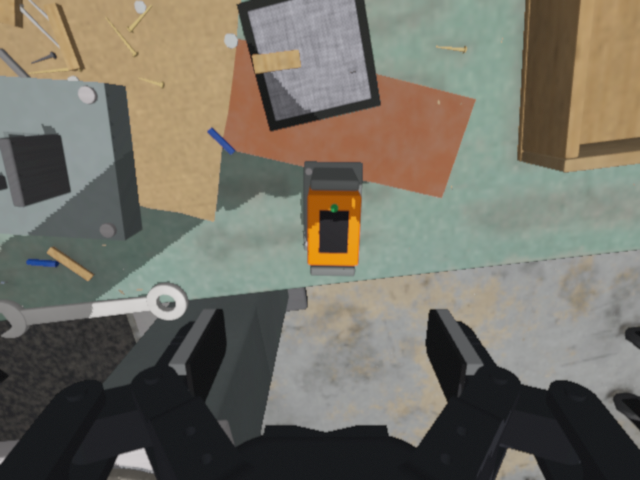

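The wrist view shows the module at (333,228) between its walls, with the fingers straddling it left and right. I'm going down to grip it.

>>> send_rows(
  deltas=[
    {"dx": 0, "dy": -3, "dz": -20, "rx": 0, "ry": 0, "rz": -0.5},
    {"dx": 0, "dy": -3, "dz": -50, "rx": 0, "ry": 0, "rz": -0.5},
    {"dx": 0, "dy": -3, "dz": -80, "rx": 0, "ry": 0, "rz": -0.5},
    {"dx": 0, "dy": -3, "dz": -90, "rx": 0, "ry": 0, "rz": -0.5},
    {"dx": 0, "dy": -3, "dz": -90, "rx": 0, "ry": 0, "rz": -0.5},
  ],
)

```text
clock: 3.07
tcp_pos: [0.4245, -0.3253, 0.1115]
orientation: [-3.133, 0.203, 0.004]
contact_force: [-0.3, 1.1, 1.3]
grip_width: 0.0846
gripper_force: 0.0
```

>>> send_rows(
  deltas=[
    {"dx": 0, "dy": 0, "dz": -15, "rx": 0, "ry": 0, "rz": 0},
    {"dx": 0, "dy": 0, "dz": -35, "rx": 0, "ry": 0, "rz": 0},
    {"dx": 0, "dy": 0, "dz": -55, "rx": 0, "ry": 0, "rz": 0},
    {"dx": 0, "dy": 0, "dz": -65, "rx": 0, "ry": 0, "rz": 0},
    {"dx": 0, "dy": 0, "dz": -65, "rx": 0, "ry": 0, "rz": 0},
  ],
)

```text
clock: 3.48
tcp_pos: [0.425, -0.3265, 0.0474]
orientation: [-3.134, 0.204, 0.001]
contact_force: [-0.0, -0.1, 0.3]
grip_width: 0.0852
gripper_force: 0.0
```

>>> send_rows(
  deltas=[
    {"dx": 0, "dy": 0, "dz": 0, "rx": 0, "ry": 0, "rz": 0},
    {"dx": 0, "dy": 0, "dz": 0, "rx": 0, "ry": 0, "rz": 0},
  ],
)

```text
clock: 3.65
tcp_pos: [0.4256, -0.3278, 0.0489]
orientation: [3.134, -0.206, 0.003]
contact_force: [1.3, -0.3, 1.0]
grip_width: 0.0848
gripper_force: 0.0
```

>>> send_rows(
  deltas=[
    {"dx": 0, "dy": 0, "dz": 0, "rx": 0, "ry": 0, "rz": 0},
    {"dx": 0, "dy": 0, "dz": 0, "rx": 0, "ry": 0, "rz": 0},
    {"dx": 0, "dy": 0, "dz": 0, "rx": 0, "ry": 0, "rz": 0},
    {"dx": 0, "dy": 0, "dz": 0, "rx": 0, "ry": 0, "rz": 0},
    {"dx": 0, "dy": 0, "dz": 0, "rx": 0, "ry": 0, "rz": 0},
  ],
  jaw=30,
  newtons=40,
)

```text
clock: 4.07
tcp_pos: [0.4249, -0.3274, 0.0478]
orientation: [3.135, -0.206, 0.001]
contact_force: [-0.5, -0.0, 5.1]
grip_width: 0.0398
gripper_force: 44.0
```

>>> send_rows(
  deltas=[
    {"dx": 0, "dy": 0, "dz": 0, "rx": 0, "ry": 0, "rz": 0},
    {"dx": 0, "dy": 0, "dz": 0, "rx": 0, "ry": 0, "rz": 0},
    {"dx": 0, "dy": 0, "dz": 0, "rx": 0, "ry": 0, "rz": 0},
    {"dx": 0, "dy": 0, "dz": 0, "rx": 0, "ry": 0, "rz": 0},
    {"dx": 0, "dy": 0, "dz": 0, "rx": 0, "ry": 0, "rz": 0},
  ],
)

```text
clock: 4.48
tcp_pos: [0.4249, -0.3274, 0.0478]
orientation: [3.135, -0.207, 0.001]
contact_force: [0.9, 0.4, 6.1]
grip_width: 0.0397
gripper_force: 44.1
```

>>> send_rows(
  deltas=[
    {"dx": 0, "dy": 0, "dz": 8, "rx": 0, "ry": 0, "rz": 0},
    {"dx": 0, "dy": 0, "dz": 25, "rx": 0, "ry": 0, "rz": 0},
    {"dx": 0, "dy": 0, "dz": 50, "rx": 0, "ry": 0, "rz": 0},
    {"dx": 0, "dy": 0, "dz": 75, "rx": 0, "ry": 0, "rz": 0},
    {"dx": 0, "dy": 0, "dz": 90, "rx": 0, "ry": 0, "rz": 0},
  ],
)

```text
clock: 4.9
tcp_pos: [0.4245, -0.3276, 0.1394]
orientation: [3.134, -0.207, 0.001]
contact_force: [0.2, 0.2, -1.6]
grip_width: 0.0398
gripper_force: 43.5
```

>>> send_rows(
  deltas=[
    {"dx": 20, "dy": 0, "dz": 5, "rx": 0, "ry": 0, "rz": -1},
    {"dx": 50, "dy": 1, "dz": 5, "rx": 0, "ry": 0, "rz": -2},
    {"dx": 85, "dy": 1, "dz": 0, "rx": 0, "ry": 0, "rz": -2.5},
    {"dx": 115, "dy": 1, "dz": -10, "rx": 0, "ry": 0, "rz": -2.5},
    {"dx": 128, "dy": 1, "dz": -25, "rx": 0, "ry": 0, "rz": -2.5},
  ],
)

```text
clock: 5.32
tcp_pos: [0.558, -0.3248, 0.1129]
orientation: [3.13, -0.268, 0.006]
contact_force: [0.9, 0.6, -2.1]
grip_width: 0.0395
gripper_force: 43.5
```

>>> send_rows(
  deltas=[
    {"dx": 0, "dy": 0, "dz": -20, "rx": 0, "ry": 0, "rz": 0},
    {"dx": 0, "dy": 0, "dz": -40, "rx": 0, "ry": 0, "rz": 0},
    {"dx": 0, "dy": 0, "dz": -50, "rx": 0, "ry": 0, "rz": 0},
    {"dx": 0, "dy": 0, "dz": -50, "rx": 0, "ry": 0, "rz": 0},
    {"dx": 0, "dy": 0, "dz": -50, "rx": 0, "ry": 0, "rz": 0},
  ],
)

```text
clock: 5.73
tcp_pos: [0.5521, -0.3261, 0.0624]
orientation: [-3.129, 0.275, 0.002]
contact_force: [0.5, -0.1, -1.7]
grip_width: 0.0394
gripper_force: 43.4
```

Run:
```python
from h import *
o=r.get_obs(); print(yaw(),o["tcp_pos"],o["contact_force"],o["grip_width"])
f=r.grab_frame("scene"); cv2.imwrite("pics/s1.png",f["frame"][200:440,330:640].repeat(2,0).repeat(2,1))
```

```text
-100.05313329239793 [ 0.55205689 -0.32614276  0.06235277] [ 0.46861677 -0.1224051  -1.72085023] 0.039372585089423186
```

View pics/s1.png

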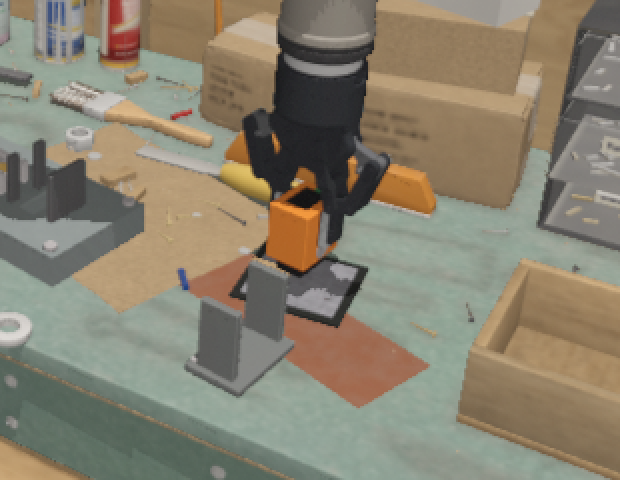

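The picture shows the module upright in the hand, over the pad at crop (300,240). I'm lowering it.

>>> send_rows(
  deltas=[
    {"dx": 0, "dy": 0, "dz": -6, "rx": 0, "ry": 0, "rz": 0},
    {"dx": 0, "dy": 0, "dz": -11, "rx": 0, "ry": 0, "rz": 0},
    {"dx": 0, "dy": 0, "dz": -15, "rx": 0, "ry": 0, "rz": 0},
    {"dx": 0, "dy": 0, "dz": -17, "rx": 0, "ry": 0, "rz": 0},
    {"dx": 0, "dy": 0, "dz": -17, "rx": 0, "ry": 0, "rz": 0},
  ],
)

```text
clock: 6.2
tcp_pos: [0.5523, -0.3258, 0.0448]
orientation: [-3.129, 0.275, 0.001]
contact_force: [-0.8, 0.1, -2.6]
grip_width: 0.0399
gripper_force: 43.5
```

>>> send_rows(
  deltas=[
    {"dx": 0, "dy": 0, "dz": -1, "rx": 0, "ry": 0, "rz": 0},
    {"dx": 0, "dy": 0, "dz": -1, "rx": 0, "ry": 0, "rz": 0},
    {"dx": 0, "dy": 0, "dz": -1, "rx": 0, "ry": 0, "rz": 0},
  ],
)

```text
clock: 6.45
tcp_pos: [0.5527, -0.3262, 0.0444]
orientation: [3.129, -0.275, 0.0]
contact_force: [-1.3, 0.1, -2.4]
grip_width: 0.0397
gripper_force: 43.5
```

>>> send_rows(
  deltas=[
    {"dx": 0, "dy": 0, "dz": -1, "rx": 0, "ry": 0, "rz": 0},
    {"dx": 0, "dy": 0, "dz": -1, "rx": 0, "ry": 0, "rz": 0},
    {"dx": 0, "dy": 0, "dz": -1, "rx": 0, "ry": 0, "rz": 0},
  ],
)

```text
clock: 6.7
tcp_pos: [0.5528, -0.3263, 0.0439]
orientation: [3.13, -0.275, 0.001]
contact_force: [-1.3, 0.8, 3.1]
grip_width: 0.0397
gripper_force: 43.9
```

>>> send_rows(
  deltas=[
    {"dx": 0, "dy": 0, "dz": -1, "rx": 0, "ry": 0, "rz": 0},
    {"dx": 0, "dy": 0, "dz": -1, "rx": 0, "ry": 0, "rz": 0},
    {"dx": 0, "dy": 0, "dz": -1, "rx": 0, "ry": 0, "rz": 0},
  ],
)

```text
clock: 6.95
tcp_pos: [0.5528, -0.3264, 0.0438]
orientation: [-3.129, 0.275, -0.002]
contact_force: [-3.2, 2.9, 12.2]
grip_width: 0.0398
gripper_force: 44.7
```

>>> send_rows(
  deltas=[
    {"dx": 0, "dy": 0, "dz": 1, "rx": 0, "ry": 0, "rz": 0},
    {"dx": 0, "dy": 0, "dz": 1, "rx": 0, "ry": 0, "rz": 0},
  ],
)

```text
clock: 7.12
tcp_pos: [0.5528, -0.3263, 0.0439]
orientation: [3.129, -0.275, 0.001]
contact_force: [-1.6, 1.3, 5.9]
grip_width: 0.0393
gripper_force: 44.4
```

>>> send_rows(
  deltas=[
    {"dx": 0, "dy": 0, "dz": 0, "rx": 0, "ry": 0, "rz": 0},
    {"dx": 0, "dy": 0, "dz": 0, "rx": 0, "ry": 0, "rz": 0},
    {"dx": 0, "dy": 0, "dz": 0, "rx": 0, "ry": 0, "rz": 0},
    {"dx": 0, "dy": 0, "dz": 0, "rx": 0, "ry": 0, "rz": 0},
  ],
  jaw=85,
)

```text
clock: 7.45
tcp_pos: [0.5526, -0.3261, 0.0431]
orientation: [3.13, -0.274, -0.0]
contact_force: [0.4, 0.1, 0.2]
grip_width: 0.0843
gripper_force: 0.0
```

>>> send_rows(
  deltas=[
    {"dx": 0, "dy": 0, "dz": 10, "rx": 0, "ry": 0, "rz": 0},
    {"dx": 0, "dy": 0, "dz": 30, "rx": 0, "ry": 0, "rz": 0},
    {"dx": 0, "dy": 0, "dz": 60, "rx": 0, "ry": 0, "rz": 0},
    {"dx": 0, "dy": 0, "dz": 95, "rx": 0, "ry": 0, "rz": 0},
    {"dx": 0, "dy": 0, "dz": 120, "rx": 0, "ry": 0, "rz": 0},
  ],
)

```text
clock: 7.87
tcp_pos: [0.5529, -0.327, 0.1665]
orientation: [3.128, -0.276, 0.003]
contact_force: [0.7, -1.3, 0.2]
grip_width: 0.085
gripper_force: 0.0
```

>>> send_rows(
  deltas=[
    {"dx": 0, "dy": 0, "dz": 0, "rx": 0, "ry": 0, "rz": 7},
    {"dx": 0, "dy": 0, "dz": 0, "rx": 0, "ry": 0, "rz": 14},
    {"dx": 0, "dy": 0, "dz": 0, "rx": 0, "ry": 0, "rz": 21},
    {"dx": 0, "dy": 0, "dz": 0, "rx": 0, "ry": 0, "rz": 28},
    {"dx": 0, "dy": 0, "dz": 0, "rx": 0, "ry": 0, "rz": 35},
  ],
)

```text
clock: 8.28
tcp_pos: [0.5525, -0.3263, 0.1641]
orientation: [3.065, 0.688, 0.001]
contact_force: [-1.2, -0.4, -0.1]
grip_width: 0.0849
gripper_force: 0.0
```

>>> send_rows(
  deltas=[
    {"dx": 0, "dy": 0, "dz": 0, "rx": 0, "ry": 0, "rz": 7},
    {"dx": 0, "dy": 0, "dz": 0, "rx": 0, "ry": 0, "rz": 14},
    {"dx": 0, "dy": 0, "dz": 0, "rx": 0, "ry": 0, "rz": 21},
    {"dx": 0, "dy": 0, "dz": 0, "rx": 0, "ry": 0, "rz": 28},
    {"dx": 0, "dy": 0, "dz": 0, "rx": 0, "ry": 0, "rz": 35},
  ],
)

```text
clock: 8.7
tcp_pos: [0.5524, -0.3265, 0.1641]
orientation: [2.716, 1.577, -0.0]
contact_force: [-0.6, -0.2, 0.1]
grip_width: 0.0852
gripper_force: 0.0
```

>>> send_rows(
  deltas=[
    {"dx": 0, "dy": 0, "dz": 0, "rx": 0, "ry": 0, "rz": 7},
    {"dx": 0, "dy": 0, "dz": 0, "rx": 0, "ry": 0, "rz": 14},
    {"dx": 0, "dy": 0, "dz": 0, "rx": 0, "ry": 0, "rz": 20},
    {"dx": 0, "dy": 0, "dz": 0, "rx": 0, "ry": 0, "rz": 20},
    {"dx": 0, "dy": 0, "dz": 0, "rx": 0, "ry": 0, "rz": 20},
  ],
)

```text
clock: 9.12
tcp_pos: [0.5524, -0.3265, 0.1639]
orientation: [2.411, 2.014, 0.0]
contact_force: [0.1, 0.0, 0.8]
grip_width: 0.0854
gripper_force: 0.0
```

```bash
cat >> h.py <<'E'
def rep(n,P,m):
    if m.sum()<10: print(n,m.sum());return
    p=P[m]; rc=cv2.minAreaRect((p[:,:2]*1000).astype(np.float32)); print(n,m.sum(),"z",np.median(p[:,2]).round(4),"c",np.round(rc[0],1),"sz",np.round(rc[1],1),"ang",round(rc[2],2))
def look(name,x,y,zlo,zhi,rad=.07):
    f=r.grab_frame(name); P=cloud(f); Z=P[...,2]; hsv=cv2.cvtColor(f["frame"],cv2.COLOR_BGR2HSV)
    m=(abs(P[...,0]-x)<rad)&(abs(P[...,1]-y)<rad)&(Z>zlo)&(Z<zhi)
    return f,P,hsv,m
E
python3 - <<'E'
from h import *
print(yaw(),r.get_obs()["tcp_pos"])
for n in ("wrist","top"):
    f,P,h,m=look(n,.553,-.326,.066,.082); rep(n+" mod top",P,m); rep(n+" orange",P,m&(h[...,1]>150))
    cv2.imwrite(f"pics/{n}2.png",f["frame"])
E
```

```text
-10.243878419917912 [ 0.55243578 -0.32647434  0.16387229]
wrist mod top 4782 z 0.0737 c [ 551.1 -326.7] sz [40.1 56.1] ang 80.01
wrist orange 3264 z 0.0734 c [ 551.  -326.6] sz [40.  55.8] ang 80.31
top mod top 360 z 0.0723 c [ 553.  -323.7] sz [41.6 57. ] ang 80.71
top orange 247 z 0.0722 c [ 551.4 -323.5] sz [41.6 53.8] ang 80.71
```

View pics/wrist2.png

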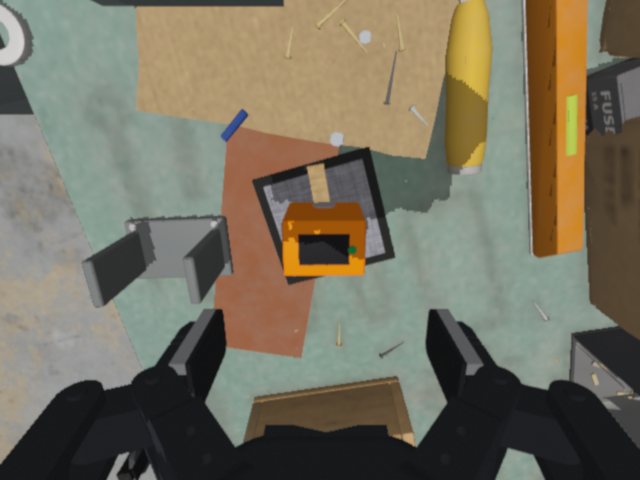

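The wrist view shows the module upright on the pad at (325,240), with its ends aligned to the fingers. I'm regripping it by the narrow ends.

>>> send_rows(
  deltas=[
    {"dx": -1, "dy": 0, "dz": -25, "rx": 0, "ry": 0, "rz": 0},
    {"dx": -1, "dy": 0, "dz": -55, "rx": 0, "ry": 0, "rz": 0},
    {"dx": -1, "dy": 0, "dz": -85, "rx": 0, "ry": 0, "rz": 0},
    {"dx": -1, "dy": 0, "dz": -105, "rx": 0, "ry": 0, "rz": 0},
    {"dx": -1, "dy": 0, "dz": -118, "rx": 0, "ry": 0, "rz": 0},
  ],
)

```text
clock: 9.63
tcp_pos: [0.5504, -0.3252, 0.0427]
orientation: [-2.406, -2.015, 0.003]
contact_force: [-0.1, -0.7, 0.7]
grip_width: 0.0849
gripper_force: 0.0
```

>>> send_rows(
  deltas=[
    {"dx": 0, "dy": 0, "dz": 0, "rx": 0, "ry": 0, "rz": 0},
    {"dx": 0, "dy": 0, "dz": 0, "rx": 0, "ry": 0, "rz": 0},
  ],
)

```text
clock: 9.8
tcp_pos: [0.5516, -0.3263, 0.0454]
orientation: [-2.408, -2.018, 0.001]
contact_force: [0.2, -1.0, 0.3]
grip_width: 0.0846
gripper_force: 0.0
```

>>> send_rows(
  deltas=[
    {"dx": 0, "dy": 0, "dz": 0, "rx": 0, "ry": 0, "rz": 0},
    {"dx": 0, "dy": 0, "dz": 0, "rx": 0, "ry": 0, "rz": 0},
    {"dx": 0, "dy": 0, "dz": 0, "rx": 0, "ry": 0, "rz": 0},
    {"dx": 0, "dy": 0, "dz": 0, "rx": 0, "ry": 0, "rz": 0},
    {"dx": 0, "dy": 0, "dz": 0, "rx": 0, "ry": 0, "rz": 0},
  ],
  jaw=46,
  newtons=50,
)

```text
clock: 10.22
tcp_pos: [0.5525, -0.3268, 0.0471]
orientation: [2.406, 2.017, 0.002]
contact_force: [-1.4, 1.3, 6.3]
grip_width: 0.0557
gripper_force: 54.0
```

>>> send_rows(
  deltas=[
    {"dx": 0, "dy": 0, "dz": 8, "rx": 0, "ry": 0, "rz": 0},
    {"dx": 0, "dy": 0, "dz": 25, "rx": 0, "ry": 0, "rz": 0},
    {"dx": 0, "dy": 0, "dz": 55, "rx": 0, "ry": 0, "rz": 0},
    {"dx": 0, "dy": 0, "dz": 85, "rx": 0, "ry": 0, "rz": 0},
    {"dx": 0, "dy": 0, "dz": 105, "rx": 0, "ry": 0, "rz": 0},
  ],
)

```text
clock: 10.63
tcp_pos: [0.5521, -0.3267, 0.1535]
orientation: [2.406, 2.017, 0.002]
contact_force: [0.5, -0.1, -2.1]
grip_width: 0.0554
gripper_force: 53.5
```

>>> send_rows(
  deltas=[
    {"dx": -6, "dy": 25, "dz": 6, "rx": 0, "ry": 0, "rz": 0},
    {"dx": -14, "dy": 60, "dz": 10, "rx": 0, "ry": 0, "rz": 0},
    {"dx": -22, "dy": 98, "dz": 10, "rx": 0, "ry": 0, "rz": 0},
    {"dx": -30, "dy": 136, "dz": 10, "rx": 0, "ry": 0, "rz": 0},
    {"dx": -38, "dy": 174, "dz": 10, "rx": 0, "ry": 0, "rz": 0},
  ],
)

```text
clock: 11.05
tcp_pos: [0.5128, -0.1505, 0.1609]
orientation: [2.408, 2.018, 0.001]
contact_force: [0.9, 0.6, -2.3]
grip_width: 0.0551
gripper_force: 53.8
```

>>> send_rows(
  deltas=[
    {"dx": -6, "dy": 30, "dz": 0, "rx": 0, "ry": 0, "rz": 0},
    {"dx": -11, "dy": 55, "dz": 0, "rx": 0, "ry": 0, "rz": 0},
    {"dx": -13, "dy": 68, "dz": 0, "rx": 0, "ry": 0, "rz": 0},
    {"dx": -13, "dy": 68, "dz": 0, "rx": 0, "ry": 0, "rz": 0},
    {"dx": -13, "dy": 68, "dz": 0, "rx": 0, "ry": 0, "rz": 0},
  ],
)

```text
clock: 11.47
tcp_pos: [0.5006, -0.0835, 0.1608]
orientation: [2.405, 2.021, 0.001]
contact_force: [0.5, -0.4, -2.2]
grip_width: 0.0555
gripper_force: 53.8
```

Run:
```python
from h import *
print(yaw(),r.get_obs()["tcp_pos"],r.get_obs()["contact_force"])
f,P,h,m=look("wrist",.50,-.09,.078,.088,.08); cv2.imwrite("pics/w3.png",f["frame"])
n,l,s,_=cv2.connectedComponentsWithStats((m&(h[...,1]<90)).astype(np.uint8))
for i in range(1,n):
    if s[i,4]>25: print(s[i]); rep("guard",P,l==i)
Z=P[...,2]; rep("orange",P,(h[...,1]>150)&(h[...,0]<20)&(Z>.13)&(abs(P[...,0]-.5)<.06)&(abs(P[...,1]+.085)<.06))
pl=(abs(Z-.032)<.005)&(h[...,1]<90)&(abs(P[...,0]-.516)<.12)&(abs(P[...,1])<.2); rep("plate",P,pl)
```

```text
-9.924090661723865 [ 0.50059625 -0.08349575  0.16083581] [ 0.52358125 -0.41750561 -2.23796379]
[286 210  20  14 271]
guard 271 z 0.0832 c [486.9 -55.8] sz [ 7.8 12.1] ang 81.39
[344 210  21  15 269]
guard 269 z 0.0832 c [522.4 -62.5] sz [ 8.2 12.1] ang 78.62
orange 16221 z 0.1865 c [501.  -83.6] sz [41.1 56.8] ang 80.12
plate 35876 z 0.0325 c [509.  -36.4] sz [211.5 130.7] ang 79.5
```

View pics/w3.png

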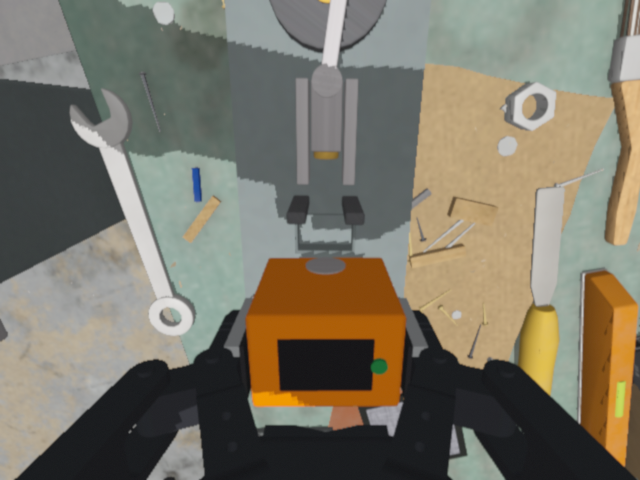

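The wrist view shows the guard posts at (298,210) and (352,210), with the near socket edge around (325,240). The module sits level in the hand at (325,330). It needs about (-1,-1.7) mm and -0.5°.

>>> send_rows(
  deltas=[
    {"dx": -1, "dy": -1.7, "dz": -5, "rx": 0, "ry": 0, "rz": -0.5},
    {"dx": -1, "dy": -1.7, "dz": -12, "rx": 0, "ry": 0, "rz": -0.5},
    {"dx": -1, "dy": -1.7, "dz": -20, "rx": 0, "ry": 0, "rz": -0.5},
    {"dx": -1, "dy": -1.7, "dz": -26, "rx": 0, "ry": 0, "rz": -0.5},
    {"dx": -1, "dy": -1.7, "dz": -26, "rx": 0, "ry": 0, "rz": -0.5},
  ],
)

```text
clock: 11.93
tcp_pos: [0.4984, -0.0861, 0.1325]
orientation: [-2.415, -2.006, 0.004]
contact_force: [-1.0, -0.6, -2.3]
grip_width: 0.0554
gripper_force: 53.7
```

>>> send_rows(
  deltas=[
    {"dx": 0, "dy": 0, "dz": -5, "rx": 0, "ry": 0, "rz": 0},
    {"dx": 0, "dy": 0, "dz": -10, "rx": 0, "ry": 0, "rz": 0},
    {"dx": 0, "dy": 0, "dz": -15, "rx": 0, "ry": 0, "rz": 0},
    {"dx": 0, "dy": 0, "dz": -20, "rx": 0, "ry": 0, "rz": 0},
    {"dx": 0, "dy": 0, "dz": -20, "rx": 0, "ry": 0, "rz": 0},
  ],
)

```text
clock: 12.35
tcp_pos: [0.499, -0.0857, 0.1133]
orientation: [-2.415, -2.008, 0.002]
contact_force: [0.1, -0.4, -2.2]
grip_width: 0.0554
gripper_force: 53.7
```

>>> send_rows(
  deltas=[
    {"dx": 0.5, "dy": 0.5, "dz": -5, "rx": 0, "ry": 0, "rz": 0},
    {"dx": 0.5, "dy": 0.5, "dz": -12, "rx": 0, "ry": 0, "rz": 0},
    {"dx": 0.5, "dy": 0.5, "dz": -20, "rx": 0, "ry": 0, "rz": 0},
    {"dx": 0.5, "dy": 0.5, "dz": -26, "rx": 0, "ry": 0, "rz": 0},
    {"dx": 0.5, "dy": 0.5, "dz": -30, "rx": 0, "ry": 0, "rz": 0},
  ],
)

```text
clock: 12.77
tcp_pos: [0.4996, -0.0852, 0.0832]
orientation: [-2.415, -2.008, 0.002]
contact_force: [-0.2, 0.2, -1.5]
grip_width: 0.0553
gripper_force: 53.7
```

>>> send_rows(
  deltas=[
    {"dx": 0, "dy": 0, "dz": -2, "rx": 0, "ry": 0, "rz": 0},
    {"dx": 0, "dy": 0, "dz": -4, "rx": 0, "ry": 0, "rz": 0},
    {"dx": 0, "dy": 0, "dz": -6, "rx": 0, "ry": 0, "rz": 0},
    {"dx": 0, "dy": 0, "dz": -6, "rx": 0, "ry": 0, "rz": 0},
  ],
)

```text
clock: 13.1
tcp_pos: [0.5, -0.0853, 0.0781]
orientation: [-2.416, -2.008, 0.0]
contact_force: [0.7, 0.4, -2.0]
grip_width: 0.055
gripper_force: 53.7
```

Base is at about 35 mm. Inserting slowly.

>>> send_rows(
  deltas=[
    {"dx": 0, "dy": 0, "dz": -1.5, "rx": 0, "ry": 0, "rz": 0},
    {"dx": 0, "dy": 0, "dz": -3, "rx": 0, "ry": 0, "rz": 0},
    {"dx": 0, "dy": 0, "dz": -4.5, "rx": 0, "ry": 0, "rz": 0},
    {"dx": 0, "dy": 0, "dz": -6, "rx": 0, "ry": 0, "rz": 0},
    {"dx": 0, "dy": 0, "dz": -6, "rx": 0, "ry": 0, "rz": 0},
  ],
)

```text
clock: 13.52
tcp_pos: [0.4999, -0.0853, 0.072]
orientation: [-2.416, -2.008, 0.0]
contact_force: [-0.9, 0.6, -2.6]
grip_width: 0.0553
gripper_force: 53.7
```

>>> send_rows(
  deltas=[
    {"dx": 0, "dy": 0, "dz": -1, "rx": 0, "ry": 0, "rz": 0},
    {"dx": 0, "dy": 0, "dz": -2, "rx": 0, "ry": 0, "rz": 0},
    {"dx": 0, "dy": 0, "dz": -2, "rx": 0, "ry": 0, "rz": 0},
  ],
)

```text
clock: 13.77
tcp_pos: [0.5, -0.0853, 0.0702]
orientation: [-2.416, -2.008, 0.0]
contact_force: [0.1, 0.5, -2.7]
grip_width: 0.0556
gripper_force: 53.7
```

>>> send_rows(
  deltas=[
    {"dx": 0, "dy": 0, "dz": -2, "rx": 0, "ry": 0, "rz": 0},
    {"dx": 0, "dy": 0, "dz": -4, "rx": 0, "ry": 0, "rz": 0},
    {"dx": 0, "dy": 0, "dz": -6, "rx": 0, "ry": 0, "rz": 0},
    {"dx": 0, "dy": 0, "dz": -7, "rx": 0, "ry": 0, "rz": 0},
    {"dx": 0, "dy": 0, "dz": -7, "rx": 0, "ry": 0, "rz": 0},
  ],
)

```text
clock: 14.18
tcp_pos: [0.4999, -0.0853, 0.063]
orientation: [-2.416, -2.008, 0.001]
contact_force: [0.0, 0.9, -3.3]
grip_width: 0.0557
gripper_force: 53.7
```

>>> send_rows(
  deltas=[
    {"dx": 0, "dy": 0, "dz": -1, "rx": 0, "ry": 0, "rz": 0},
    {"dx": 0, "dy": 0, "dz": -2, "rx": 0, "ry": 0, "rz": 0},
    {"dx": 0, "dy": 0, "dz": -2, "rx": 0, "ry": 0, "rz": 0},
  ],
)

```text
clock: 14.43
tcp_pos: [0.5001, -0.0853, 0.0612]
orientation: [2.416, 2.008, 0.0]
contact_force: [-0.4, -0.1, -2.3]
grip_width: 0.0552
gripper_force: 53.8
```

>>> send_rows(
  deltas=[
    {"dx": 0, "dy": 0, "dz": -1, "rx": 0, "ry": 0, "rz": 0},
    {"dx": 0, "dy": 0, "dz": -2, "rx": 0, "ry": 0, "rz": 0},
    {"dx": 0, "dy": 0, "dz": -2, "rx": 0, "ry": 0, "rz": 0},
  ],
)

```text
clock: 14.68
tcp_pos: [0.5002, -0.0853, 0.061]
orientation: [-2.416, -2.007, -0.002]
contact_force: [-7.2, 1.3, 21.8]
grip_width: 0.0556
gripper_force: 56.2
```

>>> send_rows(
  deltas=[
    {"dx": 0, "dy": 0, "dz": -1, "rx": 0, "ry": 0, "rz": 0},
    {"dx": 0, "dy": 0, "dz": -1, "rx": 0, "ry": 0, "rz": 0},
  ],
)

```text
clock: 14.85
tcp_pos: [0.5001, -0.0853, 0.0609]
orientation: [-2.415, -2.007, -0.002]
contact_force: [-11.8, 2.6, 34.9]
grip_width: 0.0558
gripper_force: 57.8
```

>>> send_rows(
  deltas=[
    {"dx": 0, "dy": 0, "dz": 3, "rx": 0, "ry": 0, "rz": 0},
    {"dx": 0, "dy": 0, "dz": 3, "rx": 0, "ry": 0, "rz": 0},
  ],
)

```text
clock: 15.02
tcp_pos: [0.5007, -0.0854, 0.0621]
orientation: [2.415, 2.007, 0.002]
contact_force: [-0.3, -0.8, -2.0]
grip_width: 0.0556
gripper_force: 53.6
```

>>> send_rows(
  deltas=[
    {"dx": 0, "dy": 0, "dz": 0, "rx": 0, "ry": 0, "rz": 0},
    {"dx": 0, "dy": 0, "dz": 0, "rx": 0, "ry": 0, "rz": 0},
    {"dx": 0, "dy": 0, "dz": 0, "rx": 0, "ry": 0, "rz": 0},
    {"dx": 0, "dy": 0, "dz": 0, "rx": 0, "ry": 0, "rz": 0},
  ],
  jaw=85,
)

```text
clock: 15.35
tcp_pos: [0.5001, -0.0853, 0.0611]
orientation: [-2.416, -2.008, 0.0]
contact_force: [0.3, -0.2, 0.2]
grip_width: 0.0848
gripper_force: 0.0
```

>>> send_rows(
  deltas=[
    {"dx": 0, "dy": 0, "dz": 10, "rx": 0, "ry": 0, "rz": 0},
    {"dx": 0, "dy": 0, "dz": 35, "rx": 0, "ry": 0, "rz": 0},
    {"dx": 0, "dy": 0, "dz": 70, "rx": 0, "ry": 0, "rz": 0},
    {"dx": 0, "dy": 0, "dz": 105, "rx": 0, "ry": 0, "rz": 0},
    {"dx": 0, "dy": 0, "dz": 140, "rx": 0, "ry": 0, "rz": 0},
  ],
)

```text
clock: 15.77
tcp_pos: [0.4995, -0.0856, 0.2033]
orientation: [-2.416, -2.008, 0.001]
contact_force: [1.7, 1.2, -0.4]
grip_width: 0.0849
gripper_force: 0.0
```

>>> send_rows(
  deltas=[
    {"dx": 5, "dy": 20, "dz": 0, "rx": 0, "ry": 0, "rz": 0},
    {"dx": 10, "dy": 50, "dz": 0, "rx": 0, "ry": 0, "rz": 0},
    {"dx": 15, "dy": 80, "dz": 0, "rx": 0, "ry": 0, "rz": 0},
    {"dx": 15, "dy": 80, "dz": 0, "rx": 0, "ry": 0, "rz": 0},
    {"dx": 15, "dy": 80, "dz": 0, "rx": 0, "ry": 0, "rz": 0},
  ],
)

```text
clock: 16.18
tcp_pos: [0.5153, -0.0034, 0.2018]
orientation: [-2.412, -2.013, -0.001]
contact_force: [0.0, 0.0, -0.0]
grip_width: 0.0854
gripper_force: 0.0
```

Run:
```python
from h import *
print(yaw(),r.get_obs()["tcp_pos"],r.get_obs()["contact_force"])
f,P,h,m=look("wrist",.565,.11,.115,.14,.05); cv2.imwrite("pics/w4.png",f["frame"]); rep("knob",P,m); Z=P[...,2]
rep("mod",P,(Z>.08)&(h[...,1]>150)&(h[...,0]<20)&(abs(P[...,0]-.5)<.06)&(abs(P[...,1]+.085)<.06))
f,P,h,m=look("top",.5,-.085,.08,.1,.06);rep("mod top",P,m&(h[...,1]>150)); f,P,h,m=look("top",.565,.11,.118,.14,.05); rep("knob top",P,m)
```

```text
-10.303690337551407 [ 0.51526036 -0.00342343  0.20180878] [ 0.02821082  0.02151021 -0.03705448]
knob 2105 z 0.1275 c [567.1 111. ] sz [24.5 24.5] ang 56.69
mod 2229 z 0.0873 c [500.3 -87.1] sz [44.5 55. ] ang 79.32
mod top 118 z 0.0858 c [499.  -95.1] sz [22.1 53.9] ang 89.76
knob top 89 z 0.1266 c [568.4 113.7] sz [23.1 23.5] ang 44.96
```

View pics/w4.png

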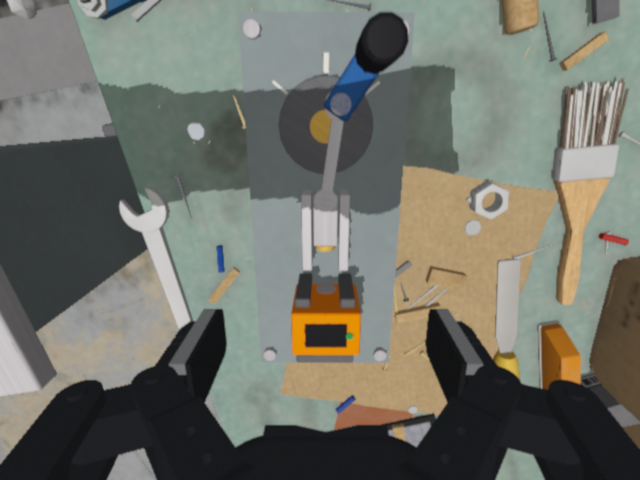

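The wrist view shows the module seated in the socket at (325,325), with its top at 87 mm, so it is home. The knob is free at (381,40), world (567,111). I'm going to the knob.

>>> send_rows(
  deltas=[
    {"dx": 12, "dy": 25, "dz": 0, "rx": 0, "ry": 0, "rz": 0},
    {"dx": 27, "dy": 60, "dz": -5, "rx": 0, "ry": 0, "rz": 0},
    {"dx": 42, "dy": 92, "dz": -20, "rx": 0, "ry": 0, "rz": 0},
    {"dx": 52, "dy": 114.5, "dz": -40, "rx": 0, "ry": 0, "rz": 0},
    {"dx": 52, "dy": 114.5, "dz": -50, "rx": 0, "ry": 0, "rz": 0},
  ],
)

```text
clock: 16.75
tcp_pos: [0.568, 0.1144, 0.1495]
orientation: [-2.409, -2.014, -0.002]
contact_force: [-1.2, 0.5, 0.6]
grip_width: 0.0849
gripper_force: 0.0
```

>>> send_rows(
  deltas=[
    {"dx": 0, "dy": 0, "dz": 0, "rx": 0, "ry": 0, "rz": 0},
    {"dx": 0, "dy": 0, "dz": -15, "rx": 0, "ry": 0, "rz": 0},
    {"dx": 0, "dy": 0, "dz": -35, "rx": 0, "ry": 0, "rz": 0},
    {"dx": 0, "dy": 0, "dz": -50, "rx": 0, "ry": 0, "rz": 0},
    {"dx": 0, "dy": 0, "dz": -50, "rx": 0, "ry": 0, "rz": 0},
  ],
)

```text
clock: 17.17
tcp_pos: [0.5652, 0.106, 0.0995]
orientation: [-2.419, -2.004, 0.008]
contact_force: [-1.0, -0.3, -0.9]
grip_width: 0.0852
gripper_force: 0.0
```

>>> send_rows(
  deltas=[
    {"dx": 0, "dy": 0, "dz": 0, "rx": 0, "ry": 0, "rz": 0},
    {"dx": 0, "dy": 0, "dz": 0, "rx": 0, "ry": 0, "rz": 0},
    {"dx": 0, "dy": 0, "dz": 0, "rx": 0, "ry": 0, "rz": 0},
  ],
)

```text
clock: 17.42
tcp_pos: [0.568, 0.1085, 0.1028]
orientation: [2.416, 2.006, 0.003]
contact_force: [-0.2, 0.3, 0.3]
grip_width: 0.0851
gripper_force: 0.0
```

```bash
cat > plan.py <<'E'
import numpy as np,sys
ax,ay,phi,x,y,step,ncalls=map(float,sys.argv[1:8])  # phi deg in tester; x,y current commanded mm
T=np.radians(-10.4); M=np.array([[np.cos(T),-np.sin(T)],[np.sin(T),np.cos(T)]])
for c in range(int(ncalls)):
    row=[]
    for k in range(5):
        phi+=step; p=np.array([ax,ay])+M@(55*np.array([np.sin(np.radians(phi)),np.cos(np.radians(phi))])); row.append(np.round((p-[x,y])*2)/2)
    print(round(phi,1)," ".join(f"({a:g},{b:g})" for a,b in row)); x+=row[-1][0]; y+=row[-1][1]
E
python3 - <<'E'
from h import *
print(yaw(),r.get_obs())
E
```

```text
-10.597400769772074 {'clock': 17.4167, 'joints': array([-0.53371806,  0.50347637,  0.30852471,  1.92536032, -0.21824627,
        0.74258948, -0.2848296 ]), 'qvel': array([-0.0053801 ,  0.00115505, -0.00637786,  0.00087248, -0.00127906,
       -0.00483182,  0.00036048]), 'tau': array([ 1.71877560e-01, -5.13075042e+01,  5.65375060e+00, -2.05691439e+01,
        2.33212853e-02,  1.81604200e-02, -4.88252299e-04]), 'tcp_pos': array([0.56801352, 0.10854798, 0.10283049]), 'orientation': array([2.41629737, 2.00614321, 0.00316227]), 'contact_force': array([-0.20709285,  0.34247865,  0.25752835]), 'moment': array([-0.04648827, -0.00033064, -0.00146194]), 'gripper_force': 0.0, 'grip_width': 0.08506059578371597}
```

>>> send_rows(
  deltas=[
    {"dx": 0, "dy": 0, "dz": 0, "rx": 0, "ry": 0, "rz": 0},
    {"dx": 0, "dy": 0, "dz": 0, "rx": 0, "ry": 0, "rz": 0},
    {"dx": 0, "dy": 0, "dz": 0, "rx": 0, "ry": 0, "rz": 0},
    {"dx": 0, "dy": 0, "dz": 0, "rx": 0, "ry": 0, "rz": 0},
  ],
)

```text
clock: 17.75
tcp_pos: [0.5672, 0.1093, 0.1016]
orientation: [2.416, 2.008, 0.001]
contact_force: [-0.5, 0.5, -0.0]
grip_width: 0.085
gripper_force: 0.0
```

>>> send_rows(
  deltas=[
    {"dx": 0, "dy": 0, "dz": 0, "rx": 0, "ry": 0, "rz": 0},
    {"dx": 0, "dy": 0, "dz": 0, "rx": 0, "ry": 0, "rz": 0},
    {"dx": 0, "dy": 0, "dz": 0, "rx": 0, "ry": 0, "rz": 0},
    {"dx": 0, "dy": 0, "dz": 0, "rx": 0, "ry": 0, "rz": 0},
    {"dx": 0, "dy": 0, "dz": 0, "rx": 0, "ry": 0, "rz": 0},
  ],
  jaw=15,
  newtons=70,
)

```text
clock: 18.17
tcp_pos: [0.5671, 0.1092, 0.1013]
orientation: [-2.416, -2.008, 0.0]
contact_force: [0.1, -0.2, 0.4]
grip_width: 0.0252
gripper_force: 0.0
```

>>> send_rows(
  deltas=[
    {"dx": 0, "dy": 0, "dz": 0, "rx": 0, "ry": 0, "rz": 0},
    {"dx": 0, "dy": 0, "dz": 0, "rx": 0, "ry": 0, "rz": 0},
    {"dx": 0, "dy": 0, "dz": 0, "rx": 0, "ry": 0, "rz": 0},
  ],
)

```text
clock: 18.42
tcp_pos: [0.567, 0.1092, 0.1015]
orientation: [-2.416, -2.008, 0.0]
contact_force: [-2.3, 0.7, 3.7]
grip_width: 0.0238
gripper_force: 68.4
```

```bash
python3 plan.py 529 71.8 33.8 567.2 111.1 8 3
```

```text
73.8 (5.5,-5.5) (9.5,-12) (13,-19) (15,-26) (16.5,-33.5)
113.8 (0.5,-8) (-0.5,-15.5) (-2.5,-23) (-5.5,-30) (-9,-36.5)
153.8 (-5,-6) (-10.5,-11.5) (-16.5,-16) (-23.5,-19.5) (-30.5,-22)
```

```bash
python3 plan.py 528.7 69.8 33.8 567 109.2 8 4
```

```text
73.8 (5,-5.5) (9.5,-12) (13,-19) (15,-26.5) (16.5,-34)
113.8 (0,-7.5) (-0.5,-15) (-2.5,-22.5) (-5.5,-29.5) (-9.5,-36.5)
153.8 (-4.5,-6) (-10,-11) (-16.5,-15.5) (-23,-19) (-30.5,-22)
193.8 (-7.5,-1.5) (-15,-2) (-22.5,-1.5) (-30,0.5) (-37.5,3)
```

>>> send_rows(
  deltas=[
    {"dx": 5, "dy": -5.5, "dz": 0, "rx": 0, "ry": 0, "rz": 0},
    {"dx": 9.5, "dy": -12, "dz": 0, "rx": 0, "ry": 0, "rz": 0},
    {"dx": 13, "dy": -19, "dz": 0, "rx": 0, "ry": 0, "rz": 0},
    {"dx": 15, "dy": -26.5, "dz": 0, "rx": 0, "ry": 0, "rz": 0},
    {"dx": 16.5, "dy": -34, "dz": 0, "rx": 0, "ry": 0, "rz": 0},
  ],
)

```text
clock: 18.83
tcp_pos: [0.5833, 0.0768, 0.1014]
orientation: [-2.413, -2.009, -0.001]
contact_force: [-3.6, 4.8, 4.5]
grip_width: 0.0234
gripper_force: 68.6
```

>>> send_rows(
  deltas=[
    {"dx": 0, "dy": -7.5, "dz": 0, "rx": 0, "ry": 0, "rz": 0},
    {"dx": -0.5, "dy": -15, "dz": 0, "rx": 0, "ry": 0, "rz": 0},
    {"dx": -2.5, "dy": -22.5, "dz": 0, "rx": 0, "ry": 0, "rz": 0},
    {"dx": -5.5, "dy": -29.5, "dz": 0, "rx": 0, "ry": 0, "rz": 0},
    {"dx": -9.5, "dy": -36.5, "dz": 0, "rx": 0, "ry": 0, "rz": 0},
  ],
)

```text
clock: 19.25
tcp_pos: [0.5761, 0.042, 0.1016]
orientation: [-2.413, -2.012, -0.009]
contact_force: [4.9, 9.6, -2.7]
grip_width: 0.0234
gripper_force: 68.6
```

>>> send_rows(
  deltas=[
    {"dx": -4.5, "dy": -6, "dz": 0, "rx": 0, "ry": 0, "rz": 0},
    {"dx": -10, "dy": -11, "dz": 0, "rx": 0, "ry": 0, "rz": 0},
    {"dx": -16.5, "dy": -15.5, "dz": 0, "rx": 0, "ry": 0, "rz": 0},
    {"dx": -23, "dy": -19, "dz": 0, "rx": 0, "ry": 0, "rz": 0},
    {"dx": -30.5, "dy": -22, "dz": 0, "rx": 0, "ry": 0, "rz": 0},
  ],
)

```text
clock: 19.67
tcp_pos: [0.5471, 0.0181, 0.1017]
orientation: [2.412, 2.007, 0.01]
contact_force: [9.1, 4.8, -6.7]
grip_width: 0.0235
gripper_force: 69.0
```

>>> send_rows(
  deltas=[
    {"dx": -7.5, "dy": -1.5, "dz": 0, "rx": 0, "ry": 0, "rz": 0},
    {"dx": -15, "dy": -2, "dz": 0, "rx": 0, "ry": 0, "rz": 0},
    {"dx": -22.5, "dy": -1.5, "dz": 0, "rx": 0, "ry": 0, "rz": 0},
    {"dx": -30, "dy": 0.5, "dz": 0, "rx": 0, "ry": 0, "rz": 0},
    {"dx": -37.5, "dy": 3, "dz": 0, "rx": 0, "ry": 0, "rz": 0},
  ],
)

```text
clock: 20.08
tcp_pos: [0.5063, 0.0195, 0.1015]
orientation: [2.416, 2.007, 0.001]
contact_force: [0.5, 2.0, 2.7]
grip_width: 0.0235
gripper_force: 70.2
```

```bash
python3 plan.py 528.7 69.8 193.8 506 17.2 8 6
```

```text
233.8 (-6.5,6) (-13,10.5) (-18.5,16) (-23,22) (-27,28.5)
273.8 (-2.5,7.5) (-4.5,14.5) (-5.5,22.5) (-5,30) (-3.5,37.5)
313.8 (2.5,7.5) (5.5,14.5) (10,20.5) (15,26.5) (21,31)
353.8 (6.5,4.5) (13.5,7.5) (21,9.5) (28.5,10.5) (36,10.5)
393.8 (8,-1) (15,-3.5) (22,-6.5) (28.5,-10.5) (34.5,-15.5)
433.8 (5,-5.5) (9.5,-12) (13,-19) (15,-26.5) (16.5,-34)
```

>>> send_rows(
  deltas=[
    {"dx": -6.5, "dy": 3.5, "dz": 0, "rx": 0, "ry": 0, "rz": 0},
    {"dx": -13, "dy": 8, "dz": 0, "rx": 0, "ry": 0, "rz": 0},
    {"dx": -18.5, "dy": 13.5, "dz": 0, "rx": 0, "ry": 0, "rz": 0},
    {"dx": -23, "dy": 19.5, "dz": 0, "rx": 0, "ry": 0, "rz": 0},
    {"dx": -27, "dy": 26, "dz": 0, "rx": 0, "ry": 0, "rz": 0},
  ],
)

```text
clock: 20.5
tcp_pos: [0.4781, 0.0479, 0.1015]
orientation: [-2.413, -2.009, -0.001]
contact_force: [1.2, 6.7, 1.7]
grip_width: 0.0234
gripper_force: 70.2
```

>>> send_rows(
  deltas=[
    {"dx": -2.5, "dy": 7.5, "dz": 0, "rx": 0, "ry": 0, "rz": 0},
    {"dx": -4.5, "dy": 14.5, "dz": 0, "rx": 0, "ry": 0, "rz": 0},
    {"dx": -5.5, "dy": 22.5, "dz": 0, "rx": 0, "ry": 0, "rz": 0},
    {"dx": -5, "dy": 30, "dz": 0, "rx": 0, "ry": 0, "rz": 0},
    {"dx": -3.5, "dy": 37.5, "dz": 0, "rx": 0, "ry": 0, "rz": 0},
  ],
)

```text
clock: 20.92
tcp_pos: [0.4755, 0.0841, 0.1014]
orientation: [-2.415, -2.009, 0.0]
contact_force: [0.4, 2.1, 2.4]
grip_width: 0.0236
gripper_force: 70.3
```

>>> send_rows(
  deltas=[
    {"dx": 2.5, "dy": 7.5, "dz": 0, "rx": 0, "ry": 0, "rz": 0},
    {"dx": 5.5, "dy": 14.5, "dz": 0, "rx": 0, "ry": 0, "rz": 0},
    {"dx": 10, "dy": 20.5, "dz": 0, "rx": 0, "ry": 0, "rz": 0},
    {"dx": 15, "dy": 26.5, "dz": 0, "rx": 0, "ry": 0, "rz": 0},
    {"dx": 21, "dy": 31, "dz": 0, "rx": 0, "ry": 0, "rz": 0},
  ],
)

```text
clock: 21.33
tcp_pos: [0.4964, 0.1144, 0.1014]
orientation: [-2.416, -2.008, 0.002]
contact_force: [-3.8, 0.1, 8.4]
grip_width: 0.0231
gripper_force: 70.8
```

>>> send_rows(
  deltas=[
    {"dx": 6.5, "dy": 4.5, "dz": 0, "rx": 0, "ry": 0, "rz": 0},
    {"dx": 13.5, "dy": 7.5, "dz": 0, "rx": 0, "ry": 0, "rz": 0},
    {"dx": 21, "dy": 9.5, "dz": 0, "rx": 0, "ry": 0, "rz": 0},
    {"dx": 28.5, "dy": 10.5, "dz": 0, "rx": 0, "ry": 0, "rz": 0},
    {"dx": 36, "dy": 10.5, "dz": 0, "rx": 0, "ry": 0, "rz": 0},
  ],
)

```text
clock: 21.75
tcp_pos: [0.5326, 0.1246, 0.1014]
orientation: [-2.416, -2.008, 0.002]
contact_force: [-3.0, -0.9, 7.5]
grip_width: 0.0234
gripper_force: 70.8
```

Smooth, with low forces. Second turn, same circle.

>>> send_rows(
  deltas=[
    {"dx": 8, "dy": -1, "dz": 0, "rx": 0, "ry": 0, "rz": 0},
    {"dx": 15, "dy": -3.5, "dz": 0, "rx": 0, "ry": 0, "rz": 0},
    {"dx": 22, "dy": -6.5, "dz": 0, "rx": 0, "ry": 0, "rz": 0},
    {"dx": 28.5, "dy": -10.5, "dz": 0, "rx": 0, "ry": 0, "rz": 0},
    {"dx": 34.5, "dy": -15.5, "dz": 0, "rx": 0, "ry": 0, "rz": 0},
  ],
)

```text
clock: 22.17
tcp_pos: [0.5671, 0.1092, 0.1014]
orientation: [-2.415, -2.008, 0.002]
contact_force: [-2.9, 1.5, 7.3]
grip_width: 0.0234
gripper_force: 70.8
```

>>> send_rows(
  deltas=[
    {"dx": 5, "dy": -5.5, "dz": 0, "rx": 0, "ry": 0, "rz": 0},
    {"dx": 9.5, "dy": -12, "dz": 0, "rx": 0, "ry": 0, "rz": 0},
    {"dx": 13, "dy": -19, "dz": 0, "rx": 0, "ry": 0, "rz": 0},
    {"dx": 15, "dy": -26.5, "dz": 0, "rx": 0, "ry": 0, "rz": 0},
    {"dx": 16.5, "dy": -34, "dz": 0, "rx": 0, "ry": 0, "rz": 0},
  ],
)

```text
clock: 22.58
tcp_pos: [0.5834, 0.0763, 0.1014]
orientation: [-2.414, -2.008, 0.001]
contact_force: [-3.4, 4.9, 8.6]
grip_width: 0.0234
gripper_force: 70.8
```

>>> send_rows(
  deltas=[
    {"dx": 0, "dy": -7.5, "dz": 0, "rx": 0, "ry": 0, "rz": 0},
    {"dx": -0.5, "dy": -15, "dz": 0, "rx": 0, "ry": 0, "rz": 0},
    {"dx": -2.5, "dy": -22.5, "dz": 0, "rx": 0, "ry": 0, "rz": 0},
    {"dx": -5.5, "dy": -29.5, "dz": 0, "rx": 0, "ry": 0, "rz": 0},
    {"dx": -9.5, "dy": -36.5, "dz": 0, "rx": 0, "ry": 0, "rz": 0},
  ],
)

```text
clock: 23.0
tcp_pos: [0.5759, 0.0417, 0.1015]
orientation: [-2.414, -2.01, -0.007]
contact_force: [4.1, 9.5, -0.3]
grip_width: 0.0236
gripper_force: 69.9
```

>>> send_rows(
  deltas=[
    {"dx": -4.5, "dy": -6, "dz": 0, "rx": 0, "ry": 0, "rz": 0},
    {"dx": -10, "dy": -11, "dz": 0, "rx": 0, "ry": 0, "rz": 0},
    {"dx": -16.5, "dy": -15.5, "dz": 0, "rx": 0, "ry": 0, "rz": 0},
    {"dx": -23, "dy": -19, "dz": 0, "rx": 0, "ry": 0, "rz": 0},
    {"dx": -30.5, "dy": -22, "dz": 0, "rx": 0, "ry": 0, "rz": 0},
  ],
)

```text
clock: 23.42
tcp_pos: [0.5468, 0.0179, 0.1017]
orientation: [2.413, 2.007, 0.008]
contact_force: [7.9, 4.9, -3.9]
grip_width: 0.0235
gripper_force: 69.5
```

>>> send_rows(
  deltas=[
    {"dx": -7.5, "dy": -1.5, "dz": 0, "rx": 0, "ry": 0, "rz": 0},
    {"dx": -15, "dy": -2, "dz": 0, "rx": 0, "ry": 0, "rz": 0},
    {"dx": -22.5, "dy": -1.5, "dz": 0, "rx": 0, "ry": 0, "rz": 0},
    {"dx": -30, "dy": 0.5, "dz": 0, "rx": 0, "ry": 0, "rz": 0},
    {"dx": -37.5, "dy": 3, "dz": 0, "rx": 0, "ry": 0, "rz": 0},
  ],
)

```text
clock: 23.83
tcp_pos: [0.5063, 0.0195, 0.1015]
orientation: [2.416, 2.007, 0.001]
contact_force: [1.3, 2.7, 5.4]
grip_width: 0.0233
gripper_force: 70.5
```

>>> send_rows(
  deltas=[
    {"dx": -6.5, "dy": 3.5, "dz": 0, "rx": 0, "ry": 0, "rz": 0},
    {"dx": -13, "dy": 8, "dz": 0, "rx": 0, "ry": 0, "rz": 0},
    {"dx": -18.5, "dy": 13.5, "dz": 0, "rx": 0, "ry": 0, "rz": 0},
    {"dx": -23, "dy": 19.5, "dz": 0, "rx": 0, "ry": 0, "rz": 0},
    {"dx": -27, "dy": 26, "dz": 0, "rx": 0, "ry": 0, "rz": 0},
  ],
)

```text
clock: 24.25
tcp_pos: [0.4782, 0.0475, 0.1014]
orientation: [-2.414, -2.008, -0.001]
contact_force: [1.2, 6.4, 3.1]
grip_width: 0.0233
gripper_force: 70.4
```

>>> send_rows(
  deltas=[
    {"dx": -2.5, "dy": 7.5, "dz": 0, "rx": 0, "ry": 0, "rz": 0},
    {"dx": -4.5, "dy": 14.5, "dz": 0, "rx": 0, "ry": 0, "rz": 0},
    {"dx": -5.5, "dy": 22.5, "dz": 0, "rx": 0, "ry": 0, "rz": 0},
    {"dx": -5, "dy": 30, "dz": 0, "rx": 0, "ry": 0, "rz": 0},
    {"dx": -3.5, "dy": 37.5, "dz": 0, "rx": 0, "ry": 0, "rz": 0},
  ],
)

```text
clock: 24.67
tcp_pos: [0.4754, 0.0839, 0.1014]
orientation: [-2.415, -2.008, 0.0]
contact_force: [0.6, 1.8, 5.4]
grip_width: 0.0237
gripper_force: 70.5
```

>>> send_rows(
  deltas=[
    {"dx": 2.5, "dy": 7.5, "dz": 0, "rx": 0, "ry": 0, "rz": 0},
    {"dx": 5.5, "dy": 14.5, "dz": 0, "rx": 0, "ry": 0, "rz": 0},
    {"dx": 10, "dy": 20.5, "dz": 0, "rx": 0, "ry": 0, "rz": 0},
    {"dx": 15, "dy": 26.5, "dz": 0, "rx": 0, "ry": 0, "rz": 0},
    {"dx": 21, "dy": 31, "dz": 0, "rx": 0, "ry": 0, "rz": 0},
  ],
)

```text
clock: 25.08
tcp_pos: [0.496, 0.114, 0.1014]
orientation: [-2.416, -2.007, 0.004]
contact_force: [-2.9, 0.5, 9.9]
grip_width: 0.0234
gripper_force: 70.9
```

>>> send_rows(
  deltas=[
    {"dx": 6.5, "dy": 4.5, "dz": 0, "rx": 0, "ry": 0, "rz": 0},
    {"dx": 13.5, "dy": 7.5, "dz": 0, "rx": 0, "ry": 0, "rz": 0},
    {"dx": 21, "dy": 9.5, "dz": 0, "rx": 0, "ry": 0, "rz": 0},
    {"dx": 28.5, "dy": 10.5, "dz": 0, "rx": 0, "ry": 0, "rz": 0},
    {"dx": 36, "dy": 10.5, "dz": 0, "rx": 0, "ry": 0, "rz": 0},
  ],
)

```text
clock: 25.5
tcp_pos: [0.532, 0.1247, 0.1014]
orientation: [-2.415, -2.008, 0.004]
contact_force: [-2.9, 0.5, 8.9]
grip_width: 0.0233
gripper_force: 70.9
```

>>> send_rows(
  deltas=[
    {"dx": 4, "dy": -0.5, "dz": 0, "rx": 0, "ry": 0, "rz": 0},
    {"dx": 6, "dy": -1, "dz": 0, "rx": 0, "ry": 0, "rz": 0},
    {"dx": 6, "dy": -1, "dz": 0, "rx": 0, "ry": 0, "rz": 0},
    {"dx": 6, "dy": -1, "dz": 0, "rx": 0, "ry": 0, "rz": 0},
    {"dx": 6, "dy": -1, "dz": 0, "rx": 0, "ry": 0, "rz": 0},
  ],
)

```text
clock: 25.92
tcp_pos: [0.5388, 0.1238, 0.1015]
orientation: [2.416, 2.008, -0.0]
contact_force: [0.7, 2.2, 5.7]
grip_width: 0.0237
gripper_force: 70.6
```

Run:
```python
from h import *
f=r.grab_frame("wrist"); P=cloud(f); h=cv2.cvtColor(f["frame"],cv2.COLOR_BGR2HSV); Z=P[...,2]
rep("mod",P,(Z>.08)&(h[...,1]>150)&(h[...,0]<20)&(abs(P[...,0]-.5)<.06)&(abs(P[...,1]+.085)<.06))
print(r.get_obs()["tcp_pos"])
```

```text
mod 0
[0.53881515 0.1237447  0.10145065]
```

>>> send_rows(
  deltas=[
    {"dx": 0, "dy": 0, "dz": 0, "rx": 0, "ry": 0, "rz": 0},
    {"dx": 0, "dy": 0, "dz": 0, "rx": 0, "ry": 0, "rz": 0},
    {"dx": 0, "dy": 0, "dz": 0, "rx": 0, "ry": 0, "rz": 0},
    {"dx": 0, "dy": 0, "dz": 0, "rx": 0, "ry": 0, "rz": 0},
    {"dx": 0, "dy": 0, "dz": 0, "rx": 0, "ry": 0, "rz": 0},
  ],
  jaw=85,
)

```text
clock: 26.38
tcp_pos: [0.5382, 0.1234, 0.101]
orientation: [-2.416, -2.008, 0.002]
contact_force: [-0.1, 0.4, 0.0]
grip_width: 0.0817
gripper_force: 0.0
```

>>> send_rows(
  deltas=[
    {"dx": 0, "dy": 0, "dz": 8, "rx": 0, "ry": 0, "rz": 0},
    {"dx": 0, "dy": 0, "dz": 25, "rx": 0, "ry": 0, "rz": 0},
    {"dx": 0, "dy": 0, "dz": 50, "rx": 0, "ry": 0, "rz": 0},
    {"dx": 0, "dy": 0, "dz": 75, "rx": 0, "ry": 0, "rz": 0},
    {"dx": 0, "dy": 0, "dz": 100, "rx": 0, "ry": 0, "rz": 0},
  ],
)

```text
clock: 26.8
tcp_pos: [0.5383, 0.1234, 0.2028]
orientation: [2.416, 2.008, -0.001]
contact_force: [0.1, 0.3, -0.6]
grip_width: 0.0853
gripper_force: 0.0
```

>>> send_rows(
  deltas=[
    {"dx": -6, "dy": -30, "dz": 0, "rx": 0, "ry": 0, "rz": 0},
    {"dx": -12, "dy": -65, "dz": 0, "rx": 0, "ry": 0, "rz": 0},
    {"dx": -18, "dy": -100, "dz": 0, "rx": 0, "ry": 0, "rz": 0},
    {"dx": -23, "dy": -127, "dz": 0, "rx": 0, "ry": 0, "rz": 0},
    {"dx": -23, "dy": -127, "dz": 0, "rx": 0, "ry": 0, "rz": 0},
  ],
)

```text
clock: 27.22
tcp_pos: [0.5141, -0.0102, 0.2021]
orientation: [2.424, 1.996, -0.002]
contact_force: [-0.4, -0.0, -0.0]
grip_width: 0.0851
gripper_force: 0.0
```

>>> send_rows(
  deltas=[
    {"dx": 0, "dy": 0, "dz": 0, "rx": 0, "ry": 0, "rz": 0},
    {"dx": 0, "dy": 0, "dz": 0, "rx": 0, "ry": 0, "rz": 0},
    {"dx": 0, "dy": 0, "dz": 0, "rx": 0, "ry": 0, "rz": 0},
    {"dx": 0, "dy": 0, "dz": 0, "rx": 0, "ry": 0, "rz": 0},
  ],
)

```text
clock: 27.55
tcp_pos: [0.5159, -0.0018, 0.2013]
orientation: [-2.413, -2.011, -0.0]
contact_force: [0.3, -0.0, -0.1]
grip_width: 0.0851
gripper_force: 0.0
```

Run:
```python
from h import *
f,P,h,m=look("wrist",.54,.12,.115,.14,.05); cv2.imwrite("pics/w5.png",f["frame"]); rep("knob",P,m); Z=P[...,2]
k=P[m].mean(0)[:2]*1000-[529.2,72.2]; print("knob dir deg (cw from tester +y)",79.6-np.degrees(np.arctan2(k[1],k[0])))
rep("mod",P,(Z>.08)&(h[...,1]>150)&(h[...,0]<20)&(abs(P[...,0]-.5)<.06)&(abs(P[...,1]+.085)<.06))
```

```text
knob 2035 z 0.1276 c [539.1 124.1] sz [21.6 24.3] ang 80.31
knob dir deg (cw from tester +y) 0.3243564179278593
mod 2198 z 0.0873 c [500.6 -85.1] sz [40.6 54.9] ang 79.37
```

View pics/w5.png

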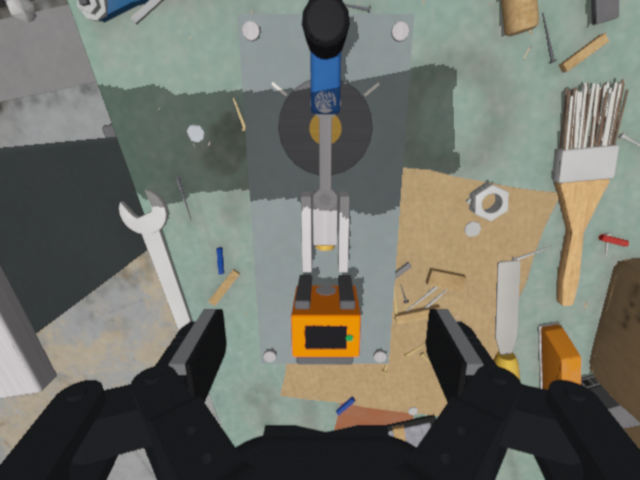

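The knob at (325,25) lies over the middle white mark, the module is home at (325,325), and the hand is clear of everything. Handing in.

```bash
python3 -c "
from bench import r
print(r.hand_in())"
```

```text
the job is handed in; nothing more can be done
None
```

The job is done and handed in at about 28 s: the module was stood on the pad, regripped by its narrow ends and plugged fully home, then the crank was turned clockwise through two turns to its 12.57 target (it had started about 34° past the mark) and left within about half a degree of the middle white mark.

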